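Lock the carving sled to its headstock with the cam

TASK

Slide the plywood carving sled along its rails until its bolt head sits in the open mouth of the steel cam and the sled just meets the cork stop, then swing the cam clockwise by the post on its lever, about half a turn, until its hook has drawn the bolt in properly tight: feel for it, and do not overtighten. Let go and leave the cam holding the sled; do not disturb the tools lying around.

Things in the scene. Friction and masses are not known exactly. Their poses are not given: they have to be found in the camera images.
- jig: Fixed plywood base board on the table, 305 x 150 x 18 mm, with two rails (tops 28 mm above the table, 92.4 mm apart) and at its +x end a wooden headstock block (top 32 mm) that carries the cam. Origin at table level midway between the rails; board from x = -165 to +140 mm. x is the way the sled slides home; the cam's upright axis is at x = 95 mm, y = 0.
- stop (a point): Point on the jig midway between the faces of the two sprung cork blocks (18 x 18 mm, 27 mm either side of the centre line, 40 to 58 mm above the table) that stop two lugs on the sled's front. Nominal place: the real faces are up to 2.6 mm nearer or farther, which is not measured. They give about 0.06 mm per newton.
- sled_grip (a point): Centre of the upright wooden handle block on the rear of the loose plywood sled (120 x 90 x 16 mm, 0.3 kg): 32 mm along x, 20 mm across, free from 34 to 76 mm above the table, centre at 55. x is the way to slide; its front, with two wooden lugs up to 58 mm, is 102 mm ahead. A flat white carved disc fixed on the sled (top at 40 mm) begins 24 mm ahead. Starts 20 to 60 mm short of the stop.
- bolt_head (a point): Top centre of the upright round bolt head (8 mm diameter, 36 to 54 mm above the table) at the end of the flat steel bolt that sticks out of the sled's front; 140 mm ahead of sled_grip. With the sled just at the cork stop it is 14 to 20 mm short of the cam's axis.
- hook (a point): Steel hook of the cam: a spiral wall 5 mm thick, 44 to 54 mm above the table, that turns with the cam. This point is on the cam's axis, at the wall's mid-height; axes as the jig's when the cam is at 0, its 2.5 rad wide mouth then facing the sled. Inside radius 26 mm at the nose to 15.5 mm at the tail, 2.8 mm less per rad; it passes behind the bolt head, over the flat bolt.
- post (a point): Mid-height of the upright round post (12 mm diameter, free from 66 to 100 mm above the table, black plastic) at the end of the cam's flat lever, 45 mm from the cam's axis; push or pinch it here. The lever lies along this frame's y axis (y outwards); clockwise is its +x. At cam angle 0 it points to the jig's +y.
- cam (a joint): Cam angle, rad: 0 with the mouth to the sled, grows clockwise from above, starts at -0.2 to 0.25, at most 4.3. The nose passes the bolt head at 0.6. Moving the post takes 1.3 N empty, with brief catches as the sled starts to drag; as the corks press it climbs by about 8 N per rad. Tight at a steady 3 to 7 N (8 to 35 N on the bolt), between 1.7 and 4 rad, as the corks stand. It stays where left.
- gouge_a: Wood-handled gouge about 190 mm long lying on the table beside the jig; leave alone. Origin on the table under its ferrule, x along the blade.
- gouge_b: Another gouge, about 190 mm long, on the other side of the jig; leave alone. Origin on the table under its ferrule, x along the blade.
- waxtin: Round aluminium wax tin, 44 mm across x 20 mm high, on the table just beyond the headstock; leave alone. Origin at the centre of its underside.
Mind the look-alikes: they are no part of the job. Leave any blue or purple look-alike of the part that bears sled_grip alone.

How it is judged:
By the outcome, as a careful person would: the job done as asked, in the order asked, and still so for the second after the job is handed in, with the robot touching nothing.
It also fails if it takes over 72 s, if anything falls off the work surface, if the arm or the gripper's body presses on something with over 40 N, if the wrist force passes 120 N, or if a joint passes its speed limit or range.

ROBOT

A 7-joint arm with a two-finger parallel gripper is mounted at the origin on the work surface. World frame = base frame: x ahead of the robot, y to its left, z up, the work surface at z = 0. Lengths are in m, angles in rad, forces in N, time in s.
With the tool pointing down it reaches from about 0.425 to 0.925 m from the base axis. Payload 6.8 kg.
Tool frame: the origin (TCP) lies on the front face of the gripper's body, between the roots of the fingers; the fingertips stand 73 mm ahead of it and the grasp point (between the pads) lies 54 mm ahead of it; z points along the fingers, y is the line along which they close (so a half turn about z gives the same grasp; the last joint's range is limited). The gripper opens to 85 mm and grips with 20 to 120 N. Pads are 22 mm wide; open, the fingers measure 114 mm over their backs; the gripper's body (76 mm by 85 mm) begins 54 mm behind the grasp point. The pads swing forward as they close: fully open they stand 13 mm farther back than shut.
Start: joints at [-1.457, 0.477, 0.022, 1.555, -0.011, 1.109, -0.083], TCP at [0.148, 0.658, 0.304] pointing down, gripper open.
Joint ranges: [-2.96, 2.96], [-0.34, 2.1], [-1.41, 1.46], [0.24, 2.44], [-1.37, 4.51], [0.17, 1.92], [-2.96, 2.96]. Speed limits (rad/s): [2.39, 2.39, 3.14, 3.14, 3.14, 3.14, 3.14].

INTERFACE

Orientations are given as a unit quaternion [w, x, y, z].
In Python, from station import bot, optics gives the robot as it stands.
- The arm moves only by the tool drive_tool, never from a script. Its argument "deltas" is a list of rows, each an object with "gripper": the closure in counts, from 0 (fully open) to 255 (shut); "offset": the shift along the tool's x, y, z in units of 1000 mm (1.0 is 1000 mm), a list of three; "angular": the turn, a rotation vector about the tool's x, y, z in units of 45 degrees (1.0 is 45 degrees), a list of three. In form: [{"gripper": gripper, "offset": [dx, dy, dz], "angular": [rx, ry, rz]}, ...]. A call has 1 to 5 rows; each row is the pose to reach, as a shift and turn from the pose commanded when the call began, along the tool's axes at that moment; what a row does not reach only later rows make up. A row lasts 1/10 s, in which the tool goes at most 50 mm and 8.59 degrees, less where a joint would pass 70% of its speed; a pose out of reach is approached as far as the arm can. A call with a number of a shift or a turn outside -1 to 1 is refused whole. A call with a gripper value outside its range is refused whole. The fingers move at their own pace and stop on an object; "grip_force" is the grip in N (left out, the last holds). Time passes only in rows, so rows that repeat a pose let the fingers close. It gives the time, the measured TCP pose, the force, the opening and the grip force at its end, in the units of the state.
- bot.get_obs(): the state, without advancing time (a new reading comes with each control period).
- optics.read_camera(name): name is "scene" or "top" or "wrist"; returns the picture (400x640x3 uint8, blue, green, red); there is no depth.
- optics.camera_model(name): a dict with "fx", "fy", "cx", "cy" (pixels), "cam_to_world" (4x4, takes a point from camera to world coordinates). Camera axes: x right, y up, looking along -z (the intrinsics and any distortion apply to the point x, -y, -z); pixel columns grow to the right and rows downward; lengths in m; the calibration is good to about 2 mm. A picture is of the moment at which its call begins: read the wrist's pose just before it. camera_model takes no time and is no camera call; for the wrist camera it gives the pose at the moment of the call.
- bot.hand_in(): hands the job in; it is judged then, once.
The state is a dict: "t": time; "q": joint angles; "joint_vel": joint speeds; "joint_torque": joint torques, N m; "eef_pos": TCP position; "tool_rot": TCP orientation; "contact_force": force on the tool from outside, world axes, zero at the start; "torque": the same for the moment, N m; "gripper_width": opening from 0.0 (shut) to 1.0 (fully open); "grasp_force": force on a finger pad.
Only numpy, scipy, OpenCV 4.12 (cv2) and the standard library are available. Lean on these libraries where they do the work, as an engineer would, in place of code of your own. Each camera call takes 0.05 s, during which the arm holds its last target. There are 200 camera calls.

## Working session

There is one attempt and no reset: what is moved stays moved. The work goes in short steps, Python scripts to look and compute and a tool call to move; the robot and the scene stay as the last step left them, time stands still between calls to the robot, and variables do not carry over. Pictures are saved under pics/ and viewed, at most 10 in all, crops included, and the job is handed in when it is done.

Besides the shell and the picture viewer there is one more tool, called after "Emit:" as a command line: name --argument value ..., lists and objects as JSON in quotes. drive_tool: Moves the arm, as the interface text tells. Its arguments: {"type":"object","properties":{"deltas":{"type":"array"},"grip_force":{"type":"number"}},"required":["deltas"]}

```bash
mkdir -p pics; cat > h.py <<'E'
import numpy as np, cv2
from station import bot, optics
def ray(m,u,v):
    T=np.array(m["cam_to_world"]);d=np.array([(u-m["cx"])/m["fx"],-(v-m["cy"])/m["fy"],-1.0])
    return T[:3,3],T[:3,:3]@d
def on(m,u,v,z):
    o,d=ray(m,u,v);return o+d*(z-o[2])/d[2]
def px(m,p):
    T=np.array(m["cam_to_world"]);c=T[:3,:3].T@(np.array(p)-T[:3,3]);return m["cx"]-m["fx"]*c[0]/c[2],m["cy"]+m["fy"]*c[1]/c[2]
E
python3 - <<'E'
from h import *
for n in("scene","top"):
    cv2.imwrite(f"pics/{n}0.png",optics.read_camera(n)); m=optics.camera_model(n); print({k:np.round(v,3).tolist() for k,v in m.items() if not isinstance(v,str)})
print(bot.get_obs())
E
```

```text
{'fx': 484.293, 'fy': 484.293, 'cx': 327.379, 'cy': 194.903, 'cam_to_world': [[-0.281, -0.591, 0.756, 1.231], [0.959, -0.158, 0.233, 0.258], [-0.019, 0.791, 0.612, 0.696], [0.0, 0.0, 0.0, 1.0]]}
{'fx': 444.434, 'fy': 444.434, 'cx': 321.427, 'cy': 198.392, 'cam_to_world': [[-0.017, 0.995, -0.094, 0.398], [-1.0, -0.015, 0.024, 0.04], [0.023, 0.094, 0.995, 0.991], [0.0, 0.0, 0.0, 1.0]]}
{'t': 0.1, 'q': array([-1.45711592,  0.4777228 ,  0.02232859,  1.5563208 , -0.01150982,
        1.10931844, -0.08310358]), 'joint_vel': array([ 0.00217895, -0.00149614,  0.00059969, -0.00241227,  0.00202084,
       -0.00013106,  0.00079815]), 'joint_torque': array([ 3.19744962e-03, -5.97763252e+01,  1.61280792e+00, -2.81955403e+01,
        1.27540663e-02,  5.04436859e-03,  8.80970816e-06]), 'eef_pos': array([0.14837936, 0.65807318, 0.3030324 ]), 'tool_rot': array([-3.89308272e-05,  1.10650672e-01,  9.93859022e-01, -8.19881391e-04]), 'contact_force': array([ 0.02878912, -0.1047203 ,  0.52472655]), 'torque': array([-0.02484739,  0.00312169,  0.00898116]), 'grasp_force': 0.0, 'gripper_width': 0.999054038605171}
```

View pics/top0.png

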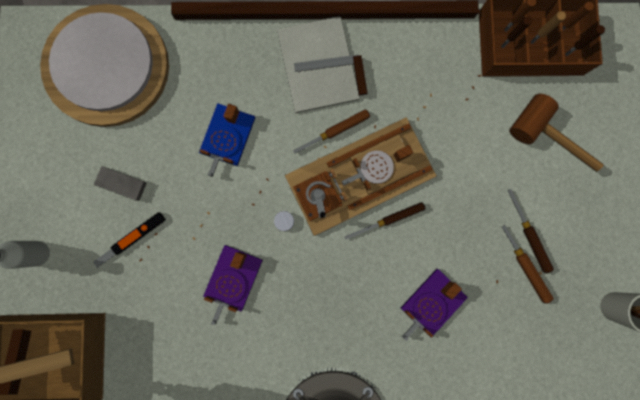

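View pics/scene0.png

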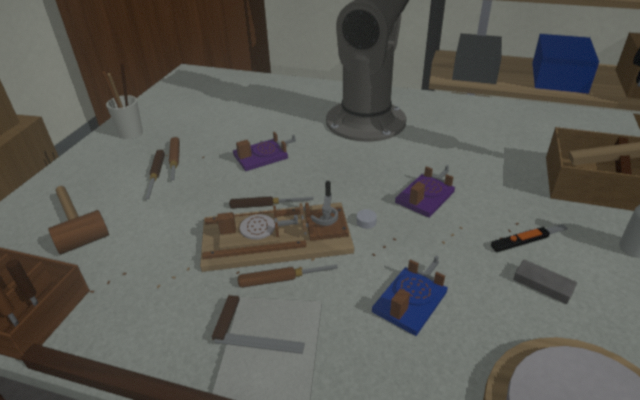

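Top view: the jig with the natural-wood sled is at (360,177), with its handle at about (403,154) and the cam and post at about (318,200). The look-alikes are the blue sled (228,135) and the purple sleds (233,280) and (435,303). They are off the jig and the wrong colour, so the natural sled in the rails is the one meant. I'll confirm in an enlarged crop.

```bash
python3 - <<'E'
from h import *
a=cv2.imread("pics/top0.png")[105:245,270:450]; b=cv2.imread("pics/scene0.png")[170:280,190:370]
a=cv2.resize(a,(720,560),interpolation=cv2.INTER_CUBIC); b=cv2.resize(b,(720,440),interpolation=cv2.INTER_CUBIC)
f=lambda x:cv2.convertScaleAbs(x,alpha=1.5)
cv2.imwrite("pics/topc.png",f(a));cv2.imwrite("pics/scenec.png",f(b))
E
```

```text
(no output)
```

View pics/topc.png

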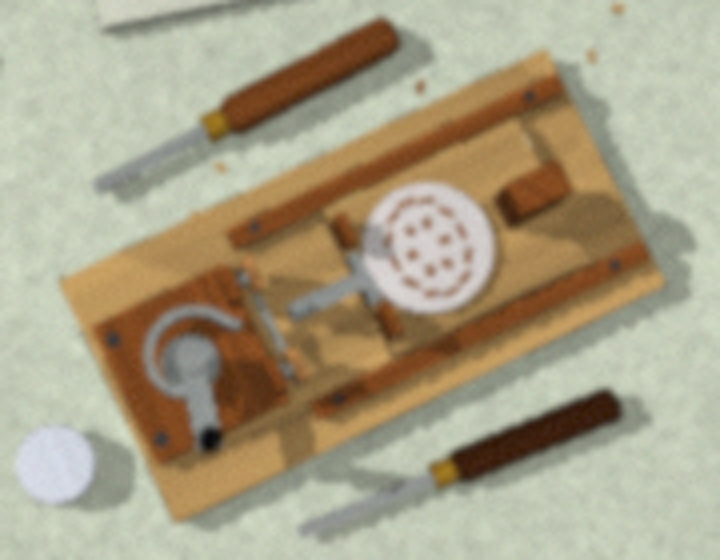

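View pics/scenec.png

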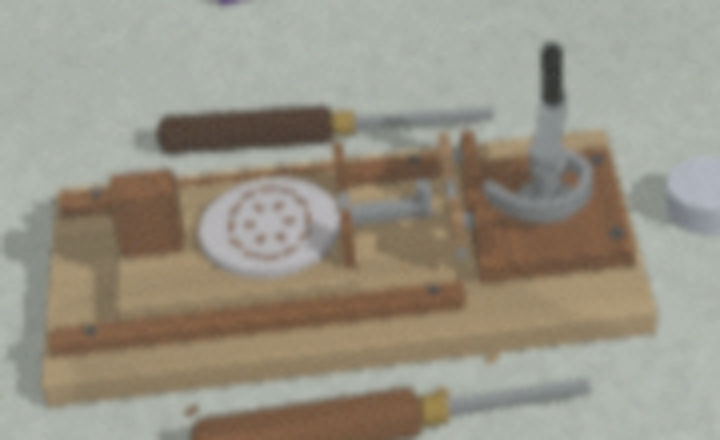

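The crops confirm it: the natural-wood sled lies in the rails, with its handle at crop (535,190) and its bolt head at (297,305). The cam mouth faces the sled and the black post is at (208,438).

```bash
cat > m.py <<'E'
from h import *
mt=optics.camera_model("top");ms=optics.camera_model("scene")
T=lambda u,v:(u/4+270-.4,v/4+105-.4)
S=lambda u,v:(u/4+190-.4,v/4+170-.4)
loc=np.array([[-165,-75],[140,-75],[140,75],[-165,75]])/1000
w=np.array([on(mt,*T(*c),.018)[:2] for c in [(548,52),(62,282),(180,520),(662,283)]])
lc=loc-loc.mean(0);wc=w-w.mean(0)
U,s,V=np.linalg.svd(lc.T@wc);R=(U@V).T
t=w.mean(0)-R@loc.mean(0)
yaw=np.arctan2(R[1,0],R[0,0])
def tri(a,b):
    (o1,d1),(o2,d2)=ray(mt,*a),ray(ms,*b);k=np.linalg.lstsq(np.c_[d1,-d2],o2-o1,rcond=None)[0]
    p,q=o1+k[0]*d1,o2+k[1]*d2;return (p+q)/2,np.linalg.norm(p-q)
J=lambda p:R.T@(np.array(p)[:2]-t)
E
python3 - <<'E'
from m import *
np.set_printoptions(precision=4,suppress=True)
print("jig",t,yaw,"res",w-(loc@R.T+t))
pt,e=tri(T(209,440),S(553,50));print("post top",pt,e,J(pt))
pt=on(mt,*T(209,438),.1);print("post top z.1",pt,J(pt))
pt=on(ms,*S(553,48),.1);print("scene",pt,J(pt))
p=on(mt,*T(190,360),.056);print("hub",p,J(p))
p=on(mt,*T(297,307),.054);print("bolt",p,J(p))
p=on(ms,*S(423,188),.054);print("bolt scene",p,J(p))
for c in [(503,188),(556,163),(572,188),(519,212)]: print("hnd",J(on(mt,*T(*c),.076)))
for c in [(110,178),(172,170),(180,185)]: print("hnd s",J(on(ms,*S(*c),.076)))
p=on(mt,*T(55,463),.02);print("tin",p,J(p))
print("cam0",R@[.095,0]+t)
E
```

```text
jig [ 0.5348 -0.0604] 2.00627351349389 res [[-0.003   0.0001]
 [-0.001  -0.0024]
 [ 0.003  -0.0021]
 [ 0.0011  0.0044]]
post top [0.4496 0.018  0.0973] 0.0002596088783470147 [0.107  0.0441]
post top z.1 [0.4504 0.0182 0.1   ] [0.1068 0.0433]
scene [0.4515 0.0185 0.1   ] [0.1066 0.0422]
hub [0.4944 0.0264 0.056 ] [ 0.0957 -0.0001]
bolt [ 0.5221 -0.031   0.054 ] [ 0.032 -0.001]
bolt scene [ 0.5252 -0.0303  0.054 ] [ 0.0314 -0.004 ]
hnd [-0.0905 -0.0084]
hnd [-0.1217 -0.0082]
hnd [-0.1233  0.0073]
hnd [-0.0923  0.0066]
hnd s [-0.1239  0.0045]
hnd s [-0.0931  0.0055]
hnd s [-0.0891 -0.007 ]
tin [0.4428 0.1004 0.02  ] [0.1846 0.0155]
cam0 [0.4947 0.0257]
```

```bash
cat > go.py <<'E'
# usage: go.py jx jy z [yaw offset from jig x, rad]: offset/angular in move units from the measured pose
import sys
from m import *
from scipy.spatial.transform import Rotation as Ro
jx,jy,z=map(float,sys.argv[1:4]);a=float(sys.argv[4]) if len(sys.argv)>4 else 0
o=bot.get_obs();C=Ro.from_quat(np.roll(o["tool_rot"],-1))
p=np.r_[R@[jx,jy]+t,z];G=Ro.from_euler("z",yaw+a)*Ro.from_euler("x",np.pi)
print("off",np.round(C.inv().apply(p-o["eef_pos"]),4),"ang",np.round((C.inv()*G).as_rotvec()/(np.pi/4),3),"jig now",np.round(J(o["eef_pos"]),4),np.round(o["eef_pos"][2],4),"q",np.round(o["q"],2))
E
python3 go.py -.107 -.0007 .3
```

```text
off [-0.6009 -0.7002  0.0042] ang [-2.000e-03  1.000e-03  1.163e+00] jig now [0.8144 0.0472] 0.303 q [-1.46  0.48  0.02  1.56 -0.01  1.11 -0.08]
```

Emit:
drive_tool --deltas '[{"gripper": 0,"offset": [-0.6,-0.7,0.0],"angular": [0,0,0]},{"gripper": 0,"offset": [-0.6,-0.7,0.0],"angular": [0,0,0]},{"gripper": 0,"offset": [-0.6,-0.7,0.0],"angular": [0,0,0]},{"gripper": 0,"offset": [-0.6,-0.7,0.0],"angular": [0,0,0]},{"gripper": 0,"offset": [-0.6,-0.7,0.0],"angular": [0,0,0]}]' --grip_force 20

```text
t: 0.6
eef_pos: [0.2661, 0.4354, 0.3036]
tool_rot: [-0.0, 0.111, 0.994, -0.0]
contact_force: [1.3, -0.0, 0.1]
gripper_width: 0.997
grasp_force: 0.0
```

Emit:
drive_tool --deltas '[{"gripper": 0,"offset": [-0.437,-0.51,0.0],"angular": [0,0,0]},{"gripper": 0,"offset": [-0.437,-0.51,0.0],"angular": [0,0,0]},{"gripper": 0,"offset": [-0.437,-0.51,0.0],"angular": [0,0,0.3]},{"gripper": 0,"offset": [-0.437,-0.51,0.0],"angular": [0,0,0.6]},{"gripper": 0,"offset": [-0.437,-0.51,0.0],"angular": [0,0,0.6]}]'

```text
t: 1.1
eef_pos: [0.3827, 0.2145, 0.3039]
tool_rot: [-0.0, 0.332, 0.943, 0.0]
contact_force: [1.8, -0.1, 0.3]
gripper_width: 0.999
grasp_force: 0.0
```

```bash
python3 go.py -.107 -.0007 .25
```

```text
off [-0.3871 -0.1654  0.0538] ang [ 0.    -0.     0.582] jig now [0.3134 0.0219] 0.3039 q [-0.93  0.07  0.3   2.11 -0.03  0.96  0.27]
```

Emit:
drive_tool --deltas '[{"gripper": 0,"offset": [-0.387,-0.165,0.05],"angular": [0,0,0.18]},{"gripper": 0,"offset": [-0.387,-0.165,0.05],"angular": [0,0,0.36]},{"gripper": 0,"offset": [-0.387,-0.165,0.05],"angular": [0,0,0.54]},{"gripper": 0,"offset": [-0.387,-0.165,0.05],"angular": [0,0,0.582]},{"gripper": 0,"offset": [-0.387,-0.165,0.05],"angular": [0,0,0.582]}]'

```text
t: 1.6
eef_pos: [0.5009, -0.0035, 0.2742]
tool_rot: [-0.0, 0.535, 0.845, 0.0]
contact_force: [2.2, 1.5, 0.9]
gripper_width: 1.0
grasp_force: 0.0
```

```bash
python3 go.py -.107 -.0007 .22
```

```text
off [-0.1729  0.0064  0.0541] ang [ 0.    -0.     0.007] jig now [0.0658 0.0067] 0.2742 q [-0.57  0.24  0.54  2.02 -0.16  0.91  0.49]
```

Emit:
drive_tool --deltas '[{"gripper": 60,"offset": [-0.172,0.006,0.054],"angular": [0,0,0.007]},{"gripper": 60,"offset": [-0.172,0.006,0.054],"angular": [0,0,0.007]},{"gripper": 60,"offset": [-0.172,0.006,0.054],"angular": [0,0,0.007]},{"gripper": 60,"offset": [-0.172,0.006,0.054],"angular": [0,0,0.007]},{"gripper": 60,"offset": [-0.172,0.006,0.054],"angular": [0,0,0.007]}]'

```text
t: 2.1
eef_pos: [0.5793, -0.1595, 0.2188]
tool_rot: [-0.0, 0.54, 0.842, -0.002]
contact_force: [0.1, -0.4, -0.6]
gripper_width: 0.767
grasp_force: 0.0
```

```bash
python3 - <<'E'
from m import *
m=optics.camera_model("wrist");i=optics.read_camera("wrist");cv2.imwrite("pics/w1.png",i)
for p in [(-.107,0,.076),(-.091,.01,.076),(.095,0,.056)]:
    print(px(m,np.r_[R@p[:2]+t,p[2]]))
E
python3 go.py -.107 -.0007 .115
```

```text
(np.float64(321.4540436869461), np.float64(207.5330355331553))
(np.float64(308.5532690135384), np.float64(188.0310142010518))
(np.float64(320.42830829085375), np.float64(-91.64850116995723))
off [-0.0008  0.0015  0.1043] ang [-0.003  0.    -0.004] jig now [-0.1062  0.0006] 0.2193 q [-0.24  0.49  0.53  1.85 -0.31  0.89  0.87]
```

View pics/w1.png

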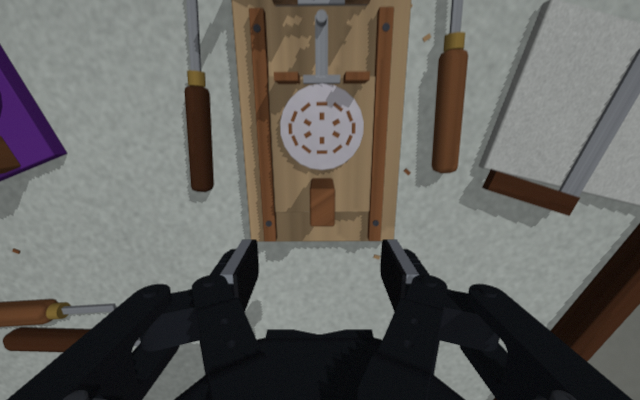

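Wrist view: the natural-wood handle is at about (322,203), the white disc at (321,127) and the bolt head at (321,17). This is within 2–3 mm of the estimate. Descending to grip.

Emit:
drive_tool --deltas '[{"gripper": 60,"offset": [0.001,0.001,0.04],"angular": [0,0,0]},{"gripper": 60,"offset": [0.001,0.001,0.08],"angular": [0,0,0]},{"gripper": 60,"offset": [0.001,0.001,0.104],"angular": [0,0,0]},{"gripper": 60,"offset": [0.001,0.001,0.104],"angular": [0,0,0]},{"gripper": 120,"offset": [0.001,0.001,0.104],"angular": [0,0,0]}]'

```text
t: 2.65
eef_pos: [0.5801, -0.1524, 0.117]
tool_rot: [-0.0, 0.537, 0.844, 0.0]
contact_force: [0.4, 0.1, 0.6]
gripper_width: 0.612
grasp_force: 0.0
```

Emit:
drive_tool --deltas '[{"gripper": 180,"offset": [0,0,0],"angular": [0,0,0]},{"gripper": 210,"offset": [0,0,0],"angular": [0,0,0]},{"gripper": 210,"offset": [0,0,0],"angular": [0,0,0]},{"gripper": 210,"offset": [0,0,0],"angular": [0,0,0]},{"gripper": 210,"offset": [0,0,0],"angular": [0,0,0]}]' --grip_force 20

```text
t: 3.15
eef_pos: [0.5802, -0.1539, 0.118]
tool_rot: [0.001, 0.537, 0.843, 0.0]
contact_force: [-3.6, 0.8, 7.3]
gripper_width: 0.231
grasp_force: 24.2
```

```bash
python3 go.py -.067 -.0007 .115; python3 -c "
from m import *
o=bot.get_obs();f=o['contact_force'];print(R.T@f[:2],f[2],o['gripper_width'],o['grasp_force'])"
```

```text
off [ 0.0369 -0.001   0.003 ] ang [0.002 0.001 0.001] jig now [-0.1039 -0.0017] 0.118 q [-0.17  0.63  0.45  1.9  -0.41  0.7   0.95]
[2.20453138 2.93954107] 7.336667842682285 0.23143399281807386 24.210834503173828
```

Emit:
drive_tool --deltas '[{"gripper": 210,"offset": [0.0,0,-0.002],"angular": [0,0,0]},{"gripper": 210,"offset": [0.008,0,-0.002],"angular": [0,0,0]},{"gripper": 210,"offset": [0.016,0,-0.002],"angular": [0,0,0]},{"gripper": 210,"offset": [0.024,0,-0.002],"angular": [0,0,0]},{"gripper": 210,"offset": [0.03,0,-0.002],"angular": [0,0,0]}]'

```text
t: 3.65
eef_pos: [0.5667, -0.1252, 0.1182]
tool_rot: [-0.0, 0.537, 0.844, -0.0]
contact_force: [-0.1, -3.6, -2.7]
gripper_width: 0.228
grasp_force: 22.9
```

Emit:
drive_tool --deltas '[{"gripper": 210,"offset": [0.002,0,0],"angular": [0,0,0]},{"gripper": 210,"offset": [0.004,0,0],"angular": [0,0,0]},{"gripper": 210,"offset": [0.004,0,0],"angular": [0,0,0]},{"gripper": 210,"offset": [0.004,0,0],"angular": [0,0,0]}]'

```text
t: 4.05
eef_pos: [0.5652, -0.1223, 0.1182]
tool_rot: [-0.001, 0.537, 0.844, -0.0]
contact_force: [-2.3, 0.5, -3.1]
gripper_width: 0.228
grasp_force: 23.0
```

```bash
cat > f.py <<'E'
from m import *
o=bot.get_obs();f=o['contact_force'];print("F jig",np.round(R.T@f[:2],1),round(f[2],1),"jig",np.round(J(o['eef_pos'])*1000,2),"z",o['eef_pos'][2].round(4),"w",round(o['gripper_width'],3),round(o['grasp_force'],1),"t",o['t'])
E
python3 f.py; python3 - <<'E'
from m import *
m=optics.camera_model("top");cv2.imwrite("pics/top1.png",optics.read_camera("top"))
E
python3 f.py
```

```text
F jig [1.4 1.9] -3.1 jig [-68.92  -1.47] z 0.1182 w 0.228 23.0 t 4.05
F jig [1.1 2.7] -3.1 jig [-69.07  -1.45] z 0.1182 w 0.226 22.9 t 4.1
```

Emit:
drive_tool --deltas '[{"gripper": 210,"offset": [0.001,0,0.001],"angular": [0,0,0]},{"gripper": 210,"offset": [0.002,0,0.001],"angular": [0,0,0]},{"gripper": 210,"offset": [0.003,0,0.001],"angular": [0,0,0]},{"gripper": 210,"offset": [0.003,0,0.001],"angular": [0,0,0]},{"gripper": 210,"offset": [0.003,0,0.001],"angular": [0,0,0]}]'

```text
t: 4.6
eef_pos: [0.5648, -0.1208, 0.118]
tool_rot: [0.001, 0.538, 0.843, 0.0]
contact_force: [-1.9, -3.7, 5.5]
gripper_width: 0.228
grasp_force: 24.0
```

```bash
python3 f.py
```

```text
F jig [-2.6  3.3] 5.5 jig [-67.41  -1.73] z 0.118 w 0.228 24.0 t 4.6
```

Emit:
drive_tool --deltas '[{"gripper": 210,"offset": [0.001,0,0],"angular": [0,0,0]},{"gripper": 210,"offset": [0.002,0,0],"angular": [0,0,0]},{"gripper": 210,"offset": [0.002,0,0],"angular": [0,0,0]},{"gripper": 210,"offset": [0.002,0,0],"angular": [0,0,0]}]'

```text
t: 5.0
eef_pos: [0.5639, -0.1189, 0.118]
tool_rot: [0.001, 0.538, 0.843, 0.0]
contact_force: [-2.4, -2.6, 5.6]
gripper_width: 0.228
grasp_force: 24.1
```

```bash
python3 f.py
```

```text
F jig [-1.3  3.2] 5.6 jig [-65.35  -1.73] z 0.118 w 0.228 24.1 t 5.0
```

Emit:
drive_tool --deltas '[{"gripper": 210,"offset": [0.001,0,-0.0005],"angular": [0,0,0]},{"gripper": 210,"offset": [0.002,0,-0.0005],"angular": [0,0,0]},{"gripper": 210,"offset": [0.002,0,-0.0005],"angular": [0,0,0]},{"gripper": 210,"offset": [0.002,0,-0.0005],"angular": [0,0,0]}]'

```text
t: 5.4
eef_pos: [0.5627, -0.1163, 0.118]
tool_rot: [0.0, 0.537, 0.843, 0.0]
contact_force: [-2.7, -2.9, 4.4]
gripper_width: 0.23
grasp_force: 23.8
```

```bash
python3 f.py
```

```text
F jig [-1.5  3.7] 4.4 jig [-62.45  -1.78] z 0.118 w 0.23 23.8 t 5.4
```

Emit:
drive_tool --deltas '[{"gripper": 210,"offset": [0.001,0,0],"angular": [0,0,0]},{"gripper": 210,"offset": [0.001,0,0],"angular": [0,0,0]},{"gripper": 210,"offset": [0.001,0,0],"angular": [0,0,0]}]'

```text
t: 5.7
eef_pos: [0.5623, -0.1154, 0.118]
tool_rot: [0.0, 0.537, 0.843, 0.0]
contact_force: [-2.0, -2.5, 4.3]
gripper_width: 0.231
grasp_force: 23.9
```

```bash
python3 f.py
```

```text
F jig [-1.4  2.9] 4.3 jig [-61.45  -1.77] z 0.118 w 0.231 23.9 t 5.7
```

Emit:
drive_tool --deltas '[{"gripper": 210,"offset": [0.001,0,0],"angular": [0,0,0]},{"gripper": 210,"offset": [0.001,0,0],"angular": [0,0,0]},{"gripper": 210,"offset": [0.001,0,0],"angular": [0,0,0]}]'

```text
t: 6.0
eef_pos: [0.5619, -0.1145, 0.118]
tool_rot: [0.0, 0.537, 0.843, 0.0]
contact_force: [-2.5, -3.7, 4.9]
gripper_width: 0.229
grasp_force: 23.9
```

```bash
python3 f.py
```

```text
F jig [-2.3  3.8] 4.9 jig [-60.44  -1.76] z 0.118 w 0.229 23.9 t 6.0
```

Emit:
drive_tool --deltas '[{"gripper": 210,"offset": [0.001,0,0],"angular": [0,0,0]},{"gripper": 210,"offset": [0.001,0,0],"angular": [0,0,0]},{"gripper": 210,"offset": [0.001,0,0],"angular": [0,0,0]}]'

```text
t: 6.3
eef_pos: [0.5614, -0.1135, 0.118]
tool_rot: [0.0, 0.537, 0.843, 0.0]
contact_force: [-2.5, -2.8, 5.8]
gripper_width: 0.23
grasp_force: 24.0
```

```bash
python3 f.py
```

```text
F jig [-1.5  3.5] 5.8 jig [-59.37  -1.74] z 0.118 w 0.23 24.0 t 6.3
```

Still sliding freely. Continue in 1 mm steps.

Emit:
drive_tool --deltas '[{"gripper": 210,"offset": [0.001,0,0],"angular": [0,0,0]},{"gripper": 210,"offset": [0.001,0,0],"angular": [0,0,0]},{"gripper": 210,"offset": [0.001,0,0],"angular": [0,0,0]}]'

```text
t: 6.6
eef_pos: [0.561, -0.1125, 0.118]
tool_rot: [0.0, 0.537, 0.843, 0.0]
contact_force: [-3.1, -3.7, 4.3]
gripper_width: 0.229
grasp_force: 24.0
```

```bash
python3 f.py
```

```text
F jig [-2.1  4.4] 4.3 jig [-58.32  -1.78] z 0.118 w 0.229 24.0 t 6.6
```

Emit:
drive_tool --deltas '[{"gripper": 210,"offset": [0.001,0,0],"angular": [0,0,0]},{"gripper": 210,"offset": [0.001,0,0],"angular": [0,0,0]},{"gripper": 210,"offset": [0.001,0,0],"angular": [0,0,0]}]'

```text
t: 6.9
eef_pos: [0.5605, -0.1116, 0.118]
tool_rot: [0.0, 0.537, 0.843, 0.0]
contact_force: [-3.0, -3.3, 5.3]
gripper_width: 0.231
grasp_force: 24.0
```

```bash
python3 f.py
```

```text
F jig [-1.7  4.1] 5.3 jig [-57.3   -1.76] z 0.118 w 0.231 24.0 t 6.9
```

Emit:
drive_tool --deltas '[{"gripper": 210,"offset": [0.001,0,0],"angular": [0,0,0]},{"gripper": 210,"offset": [0.001,0,0],"angular": [0,0,0]},{"gripper": 210,"offset": [0.001,0,0],"angular": [0,0,0]}]'

```text
t: 7.2
eef_pos: [0.5601, -0.1107, 0.118]
tool_rot: [0.0, 0.537, 0.843, 0.0]
contact_force: [-2.7, -3.2, 5.6]
gripper_width: 0.233
grasp_force: 24.0
```

```bash
python3 f.py
```

```text
F jig [-1.8  3.8] 5.6 jig [-56.29  -1.77] z 0.118 w 0.233 24.0 t 7.2
```

Emit:
drive_tool --deltas '[{"gripper": 210,"offset": [0.0007,0,0],"angular": [0,0,0]},{"gripper": 210,"offset": [0.0007,0,0],"angular": [0,0,0]},{"gripper": 210,"offset": [0.0007,0,0],"angular": [0,0,0]}]'

```text
t: 7.5
eef_pos: [0.5598, -0.1101, 0.118]
tool_rot: [0.0, 0.537, 0.843, 0.0]
contact_force: [-1.9, -3.8, 5.0]
gripper_width: 0.23
grasp_force: 24.0
```

```bash
python3 f.py
```

```text
F jig [-2.7  3.3] 5.0 jig [-55.62  -1.77] z 0.118 w 0.23 24.0 t 7.5
```

```bash
python3 - <<'E'
from m import *
m=optics.camera_model("wrist");i=optics.read_camera("wrist")
for p in [(.0815,0,.054),(.095,0,.056),(.095,.045,.1)]: print(px(m,np.r_[R@p[:2]+t,p[2]]))
t1=optics.read_camera("top")[105:245,270:450]
cv2.imwrite("pics/w2.png",np.vstack([cv2.convertScaleAbs(cv2.resize(i[0:160,180:480],(600,320)),alpha=1.4),cv2.convertScaleAbs(cv2.resize(t1[20:120],(600,280)),alpha=1.4)]))
E
python3 f.py
```

```text
(np.float64(314.70837524237425), np.float64(-57.743005177168016))
(np.float64(314.4965340257225), np.float64(-104.6569745342403))
(np.float64(111.07866676356693), np.float64(-252.34811576507394))
F jig [-2.1  3.5] 5.3 jig [-55.63  -1.75] z 0.118 w 0.231 24.0 t 7.6
```

View pics/w2.png

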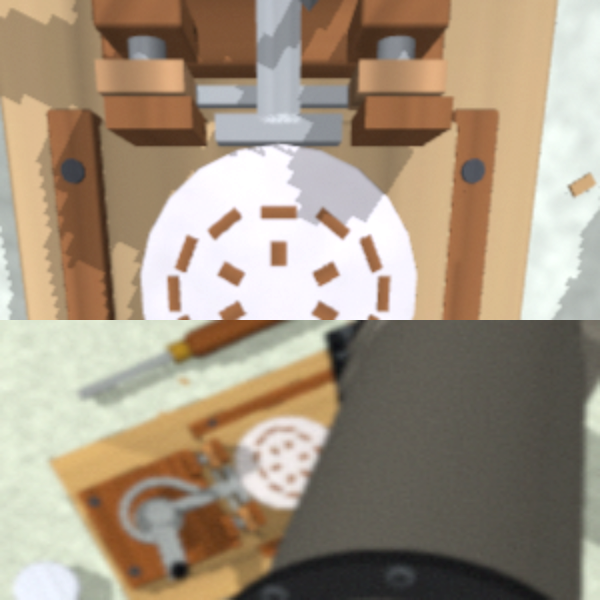

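The wrist view shows the lugs (crop y≈97) practically touching the cork faces (y≈95). I'll feel for contact with small steps.

Emit:
drive_tool --deltas '[{"gripper": 210,"offset": [0.0005,0,0],"angular": [0,0,0]},{"gripper": 210,"offset": [0.0005,0,0],"angular": [0,0,0]},{"gripper": 210,"offset": [0.0005,0,0],"angular": [0,0,0]}]'

```text
t: 7.9
eef_pos: [0.5596, -0.1097, 0.118]
tool_rot: [0.0, 0.537, 0.843, 0.0]
contact_force: [-1.9, -3.6, 5.4]
gripper_width: 0.227
grasp_force: 24.0
```

```bash
python3 f.py
```

```text
F jig [-2.5  3.2] 5.4 jig [-55.15  -1.77] z 0.118 w 0.227 24.0 t 7.9
```

Emit:
drive_tool --deltas '[{"gripper": 210,"offset": [0.0005,0,0],"angular": [0,0,0]},{"gripper": 210,"offset": [0.0005,0,0],"angular": [0,0,0]},{"gripper": 210,"offset": [0.0005,0,0],"angular": [0,0,0]}]'

```text
t: 8.2
eef_pos: [0.5594, -0.1092, 0.118]
tool_rot: [0.0, 0.537, 0.843, 0.0]
contact_force: [-1.7, -4.2, 6.1]
gripper_width: 0.228
grasp_force: 24.0
```

```bash
python3 f.py
```

```text
F jig [-3.   3.3] 6.1 jig [-54.64  -1.74] z 0.118 w 0.228 24.0 t 8.2
```

Emit:
drive_tool --deltas '[{"gripper": 210,"offset": [0.0005,0,0],"angular": [0,0,0]},{"gripper": 210,"offset": [0.0005,0,0],"angular": [0,0,0]},{"gripper": 210,"offset": [0.0005,0,0],"angular": [0,0,0]}]'

```text
t: 8.5
eef_pos: [0.5593, -0.109, 0.118]
tool_rot: [0.0, 0.537, 0.843, -0.0]
contact_force: [-1.6, -3.5, 4.9]
gripper_width: 0.23
grasp_force: 23.9
```

```bash
python3 f.py
```

```text
F jig [-2.5  3. ] 4.9 jig [-54.4   -1.75] z 0.118 w 0.23 23.9 t 8.5
```

Emit:
drive_tool --deltas '[{"gripper": 210,"offset": [0.0005,0,0],"angular": [0,0,0]},{"gripper": 210,"offset": [0.0005,0,0],"angular": [0,0,0]},{"gripper": 210,"offset": [0.0005,0,0],"angular": [0,0,0]}]'

```text
t: 8.8
eef_pos: [0.5592, -0.1088, 0.118]
tool_rot: [0.001, 0.537, 0.843, -0.0]
contact_force: [-0.8, -4.9, 3.2]
gripper_width: 0.229
grasp_force: 23.8
```

```bash
python3 f.py
```

```text
F jig [-4.1  2.8] 3.2 jig [-54.24  -1.75] z 0.118 w 0.229 23.8 t 8.8
```

Steps now compress (0.24 and 0.16 mm per 0.5 mm commanded, force rising to 4 N), so the sled has met the cork. Releasing and lifting.

Emit:
drive_tool --deltas '[{"gripper": 210,"offset": [-0.0003,0,0],"angular": [0,0,0]},{"gripper": 180,"offset": [-0.0003,0,0],"angular": [0,0,0]},{"gripper": 130,"offset": [-0.0003,0,0],"angular": [0,0,0]},{"gripper": 130,"offset": [-0.0003,0,0],"angular": [0,0,0]},{"gripper": 130,"offset": [-0.0003,0,-0.02],"angular": [0,0,0]}]'

```text
t: 9.3
eef_pos: [0.5576, -0.1073, 0.1359]
tool_rot: [-0.002, 0.537, 0.844, -0.001]
contact_force: [-0.2, 0.3, 0.5]
gripper_width: 0.487
grasp_force: 0.0
```

Emit:
drive_tool --deltas '[{"gripper": 130,"offset": [0,0,-0.05],"angular": [0,0,0]},{"gripper": 130,"offset": [0.0,0,-0.09],"angular": [0,0,-0.15]},{"gripper": 130,"offset": [0.04,0,-0.09],"angular": [0,0,-0.3]},{"gripper": 130,"offset": [0.08,-0.01,-0.09],"angular": [0,0,-0.45]},{"gripper": 130,"offset": [0.12,-0.03,-0.09],"angular": [0,0,-0.6]}]'

```text
t: 9.8
eef_pos: [0.4812, -0.0102, 0.2282]
tool_rot: [0.001, 0.322, 0.947, 0.001]
contact_force: [-0.4, 1.0, 1.0]
gripper_width: 0.492
grasp_force: 0.0
```

```bash
python3 f.py; python3 go.py .1061 .0436 .20 1.32
```

```text
F jig [ 1.1 -0.1] 1.0 jig [68.07 27.41] z 0.2282 w 0.492 0.0 t 9.8
off [0.0412 0.0031 0.0282] ang [ 1.000e-03  2.000e-03 -1.071e+00] jig now [0.0681 0.0274] 0.2282 q [-0.48  0.27  0.44  2.11 -0.16  0.8   0.97]
```

Emit:
drive_tool --deltas '[{"gripper": 130,"offset": [0.041,0.003,0.01],"angular": [0,0,-0.18]},{"gripper": 130,"offset": [0.041,0.003,0.01],"angular": [0,0,-0.37]},{"gripper": 130,"offset": [0.041,0.003,0.01],"angular": [0,0,-0.56]},{"gripper": 130,"offset": [0.041,0.003,0.01],"angular": [0,0,-0.75]},{"gripper": 130,"offset": [0.041,0.003,0.01],"angular": [0,0,-0.92]}]'

```text
t: 10.3
eef_pos: [0.4504, 0.0157, 0.2179]
tool_rot: [-0.0, -0.033, 0.999, 0.0]
contact_force: [1.0, -0.3, 0.5]
gripper_width: 0.49
grasp_force: 0.0
```

```bash
python3 f.py; python3 go.py .1061 .0436 .20 1.32
```

```text
F jig [-0.7 -0.8] 0.5 jig [104.58  44.35] z 0.2179 w 0.49 0.0 t 10.3
off [-0.0002  0.0017  0.0179] ang [ 0.001 -0.    -0.151] jig now [0.1046 0.0443] 0.2179 q [-0.43  0.23  0.29  2.17 -0.09  0.75  1.56]
```

Emit:
drive_tool --deltas '[{"gripper": 130,"offset": [0,0.0015,0],"angular": [0,0,-0.15]},{"gripper": 130,"offset": [0,0.0015,0],"angular": [0,0,-0.15]},{"gripper": 130,"offset": [0,0.0015,0],"angular": [0,0,-0.15]}]'

```text
t: 10.6
eef_pos: [0.4505, 0.0168, 0.2178]
tool_rot: [-0.0, -0.087, 0.996, 0.0]
contact_force: [-0.5, -0.1, 0.4]
gripper_width: 0.487
grasp_force: 0.0
```

```bash
python3 - <<'E'
from m import *
m=optics.camera_model("wrist");i=optics.read_camera("wrist");cv2.imwrite("pics/w3.png",cv2.convertScaleAbs(i,alpha=1.4))
for p in [(.1061,.0436,.1),(.1161,.0436,.1),(.1061,.0536,.1),(.095,0,.056),(.0825,0,.054)]: print(np.round(px(m,np.r_[R@p[:2]+t,p[2]])))
E
python3 go.py .1061 .0436 .143 1.32
```

```text
[319. 221.]
[333. 217.]
[316. 208.]
[320. 250.]
[307. 252.]
off [-0.0001  0.0007  0.0748] ang [ 0.    -0.    -0.013] jig now [0.1054 0.0439] 0.2178 q [-0.41  0.23  0.27  2.17 -0.09  0.75  1.66]
```

View pics/w3.png

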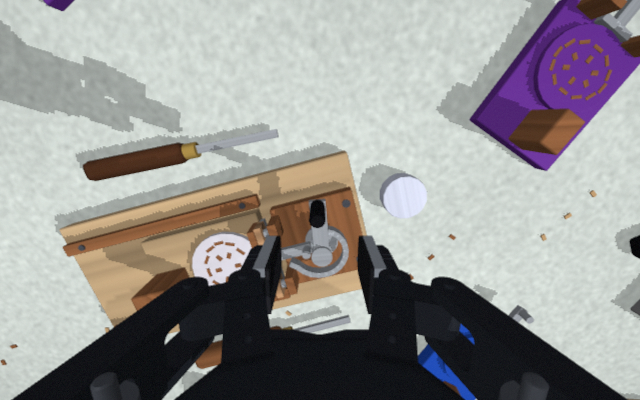

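The wrist view shows the black post at about (318,213), the hub at (321,257) and the tin at (404,197). I'll check the post numerically.

```bash
python3 - <<'E'
from m import *
m=optics.camera_model("wrist");i=cv2.imread("pics/w3.png")
k=(i[190:240,295:345].max(2)<45).astype(np.uint8)
n,_,s,c=cv2.connectedComponentsWithStats(k);print([(s[j]+[295,190,0,0,0],c[j]+[295,190]) for j in range(1,n) if s[j][4]>20])
for z in (.1,.083,.066): print(z,np.round(px(m,np.r_[R@[.1061,.0436]+t,z]),1))
b=[j for j in range(1,n) if s[j][4]>20]
def show(u,v,z): p=on(m,u,v,z);print((u,v,z),np.round(p,4),np.round(J(p)*1000,1))
show(318,208,.1);show(318,213,.083);show(321,257,.056)
t1=optics.read_camera("top");print(m["cam_to_world"].round(3) if hasattr(m["cam_to_world"],"round") else m["cam_to_world"])
E
```

```text
[(array([309, 200,  16,  28, 349]), array([316.75931232, 213.70200573]))]
0.1 [319.4 220.5]
0.083 [319.4 212.8]
0.066 [319.3 206.1]
(318, 208, 0.1) [0.4414 0.0148 0.1   ] [107.5  52.9]
(318, 213, 0.083) [0.4508 0.0164 0.083 ] [105.   43.7]
(321, 257, 0.056) [0.5012 0.0279 0.056 ] [94.2 -6.8]
[[-0.173 -0.946 -0.272  0.381]
 [ 0.985 -0.167 -0.049  0.005]
 [ 0.001 -0.277  0.961  0.289]
 [ 0.     0.     0.     1.   ]]
```

Emit:
drive_tool --deltas '[{"gripper": 130,"offset": [0,-0.001,0.04],"angular": [0,0,0]},{"gripper": 130,"offset": [0,-0.001,0.074],"angular": [0,0,0]},{"gripper": 130,"offset": [0,-0.001,0.074],"angular": [0,0,0]},{"gripper": 195,"offset": [0,-0.001,0.074],"angular": [0,0,0]},{"gripper": 195,"offset": [0,-0.001,0.074],"angular": [0,0,0]}]'

```text
t: 11.2
eef_pos: [0.4517, 0.0157, 0.1453]
tool_rot: [0.001, -0.088, 0.996, 0.0]
contact_force: [0.3, 0.0, 0.4]
gripper_width: 0.238
grasp_force: 0.0
```

Emit:
drive_tool --deltas '[{"gripper": 195,"offset": [0,0,0],"angular": [0,0,0]},{"gripper": 195,"offset": [0,0,0],"angular": [0,0,0]}]'

```text
t: 11.4
eef_pos: [0.4515, 0.0158, 0.1451]
tool_rot: [0.001, -0.088, 0.996, 0.0]
contact_force: [-0.0, -0.5, 0.2]
gripper_width: 0.238
grasp_force: 0.0
```

```bash
python3 f.py; cat > arc.py <<'E'
# arc.py th0 th1 th2 ...: TCP on the post's circle at these cam angles, tool y along the tangent; rows for one call, from tool pose at th0 (commanded)
import sys
import numpy as np
th=[float(a) for a in sys.argv[1:]]
P=lambda h:.045*np.array([np.sin(h),np.cos(h)])
a=np.pi/2-th[0];ex=np.array([np.cos(a),np.sin(a)]);ey=np.array([np.sin(a),-np.cos(a)])
for h in th[1:]:
    d=P(h)-P(th[0]);print(h,"off",np.round([d@ex,d@ey],4),"ang",round((h-th[0])/(np.pi/4),3))
E
python3 arc.py 0 .14 .28 .42 .56 .70
python3 go.py .1044 .0436 .143 1.37
cat >> f.py <<'E'
from scipy.spatial.transform import Rotation as Ro
C=Ro.from_quat(np.roll(o["tool_rot"],-1)); p=(J(o['eef_pos'])-[.095,0])*1000
A=np.arctan2(*(R.T@C.as_matrix()[:2,0])[::-1])
print("F tool",np.round(C.inv().apply(f),1),"theta pos",round(np.arctan2(p[0],p[1]),3),"theta tool",round((np.pi/2-A)%(2*np.pi),3),"r",round(np.hypot(*p),1))
E
python3 f.py
```

```text
F jig [-0.5  0.2] 0.2 jig [104.17  43.37] z 0.1451 w 0.238 0.0 t 11.4
0.14 off [-0.0004  0.0063] ang 0.178
0.28 off [-0.0018  0.0124] ang 0.357
0.42 off [-0.0039  0.0183] ang 0.535
0.56 off [-0.0069  0.0239] ang 0.713
0.7 off [-0.0106  0.029 ] ang 0.891
off [0.0003 0.0002 0.0021] ang [ 0.     0.003 -0.073] jig now [0.1042 0.0434] 0.1451 q [-0.37  0.36  0.24  2.22 -0.15  0.57  1.73]
F jig [-0.5  0.2] 0.2 jig [104.17  43.37] z 0.1451 w 0.238 0.0 t 11.4
F tool [ 0.1 -0.5 -0.2] theta pos 0.208 theta tool 0.258 r 44.3
```

Emit:
drive_tool --deltas '[{"gripper": 195,"offset": [0.0,0.0045,0],"angular": [0,0,0.08]},{"gripper": 195,"offset": [-0.0003,0.0089,0],"angular": [0,0,0.2]},{"gripper": 195,"offset": [-0.001,0.0133,0],"angular": [0,0,0.32]},{"gripper": 195,"offset": [-0.0023,0.0175,0],"angular": [0,0,0.45]},{"gripper": 195,"offset": [-0.004,0.0216,0],"angular": [0,0,0.573]}]'

```text
t: 11.9
eef_pos: [0.4512, 0.0373, 0.1446]
tool_rot: [0.001, 0.138, 0.99, 0.0]
contact_force: [-0.5, -1.6, 1.6]
gripper_width: 0.234
grasp_force: 0.9
```

```bash
python3 f.py
```

```text
F jig [-1.2  1.1] 1.6 jig [123.88  34.55] z 0.1446 w 0.234 0.9 t 11.9
F tool [ 0.  -1.6 -1.6] theta pos 0.696 theta tool 0.713 r 45.0
```

Emit:
drive_tool --deltas '[{"gripper": 195,"offset": [-0.0002,0.0045,0],"angular": [0,0,0.127]},{"gripper": 195,"offset": [-0.0009,0.0089,0],"angular": [0,0,0.255]},{"gripper": 195,"offset": [-0.002,0.0133,0],"angular": [0,0,0.382]},{"gripper": 195,"offset": [-0.0036,0.0175,0],"angular": [0,0,0.509]}]'

```text
t: 12.3
eef_pos: [0.4589, 0.0534, 0.1445]
tool_rot: [-0.0, 0.332, 0.943, 0.0]
contact_force: [-1.4, -2.7, 1.1]
gripper_width: 0.236
grasp_force: 0.9
```

```bash
python3 f.py; python3 arc.py 0 .06 .12 .18 .24 .3
```

```text
F jig [-1.8  2.4] 1.1 jig [135.12  20.75] z 0.1445 w 0.236 0.9 t 12.3
F tool [-0.6 -2.9 -1.1] theta pos 1.093 theta tool 1.113 r 45.2
0.06 off [-0.0001  0.0027] ang 0.076
0.12 off [-0.0003  0.0054] ang 0.153
0.18 off [-0.0007  0.0081] ang 0.229
0.24 off [-0.0013  0.0107] ang 0.306
0.3 off [-0.002   0.0133] ang 0.382
```

Emit:
drive_tool --deltas '[{"gripper": 195,"offset": [-0.0001,0.0027,0],"angular": [0,0,0.076]},{"gripper": 195,"offset": [-0.0003,0.0054,0],"angular": [0,0,0.153]},{"gripper": 195,"offset": [-0.0007,0.0081,0],"angular": [0,0,0.229]},{"gripper": 195,"offset": [-0.0013,0.0107,0],"angular": [0,0,0.306]}]'

```text
t: 12.7
eef_pos: [0.4664, 0.0611, 0.1443]
tool_rot: [-0.0, 0.442, 0.897, 0.0]
contact_force: [-1.8, -0.9, 1.1]
gripper_width: 0.238
grasp_force: 0.9
```

```bash
python3 f.py
```

```text
F jig [-0.1  2. ] 1.1 jig [138.94  10.71] z 0.1443 w 0.238 0.9 t 12.7
F tool [ 0.3 -2.  -1.1] theta pos 1.332 theta tool 1.351 r 45.2
```

Emit:
drive_tool --deltas '[{"gripper": 195,"offset": [-0.0001,0.0027,0],"angular": [0,0,0.076]},{"gripper": 195,"offset": [-0.0003,0.0054,0],"angular": [0,0,0.153]},{"gripper": 195,"offset": [-0.0007,0.0081,0],"angular": [0,0,0.229]},{"gripper": 195,"offset": [-0.0013,0.0107,0],"angular": [0,0,0.306]}]'

```text
t: 13.1
eef_pos: [0.4756, 0.0668, 0.1443]
tool_rot: [-0.001, 0.546, 0.838, 0.0]
contact_force: [-2.5, -0.4, 1.1]
gripper_width: 0.231
grasp_force: 0.9
```

```bash
python3 f.py
```

```text
F jig [0.7 2.5] 1.1 jig [140.25  -0.  ] z 0.1443 w 0.231 0.9 t 13.1
F tool [ 0.6 -2.5 -1.1] theta pos 1.571 theta tool 1.591 r 45.2
```

Emit:
drive_tool --deltas '[{"gripper": 195,"offset": [-0.0001,0.0027,0],"angular": [0,0,0.076]},{"gripper": 195,"offset": [-0.0003,0.0054,0],"angular": [0,0,0.153]},{"gripper": 195,"offset": [-0.0007,0.0081,0],"angular": [0,0,0.229]},{"gripper": 195,"offset": [-0.0007,0.0081,0],"angular": [0,0,0.229]}]'

```text
t: 13.5
eef_pos: [0.4838, 0.0696, 0.1443]
tool_rot: [-0.0, 0.618, 0.786, 0.0]
contact_force: [-0.8, 0.5, -0.8]
gripper_width: 0.239
grasp_force: 0.2
```

```bash
python3 f.py
```

```text
F jig [0.8 0.6] -0.8 jig [139.38  -8.62] z 0.1443 w 0.239 0.2 t 13.5
F tool [ 0.7 -0.7  0.8] theta pos 1.763 theta tool 1.769 r 45.2
```

Emit:
drive_tool --deltas '[{"gripper": 195,"offset": [-0.0001,0.0027,0],"angular": [0,0,0.076]},{"gripper": 195,"offset": [-0.0003,0.0054,0],"angular": [0,0,0.153]},{"gripper": 195,"offset": [-0.0003,0.0054,0],"angular": [0,0,0.153]}]'

```text
t: 13.8
eef_pos: [0.4891, 0.0703, 0.1442]
tool_rot: [-0.0, 0.664, 0.748, 0.0]
contact_force: [-0.6, 0.5, 0.4]
gripper_width: 0.231
grasp_force: 0.1
```

```bash
python3 f.py
```

```text
F jig [0.7 0.3] 0.4 jig [137.79 -13.79] z 0.1442 w 0.231 0.1 t 13.8
F tool [ 0.6 -0.5 -0.4] theta pos 1.883 theta tool 1.888 r 45.0
```

Emit:
drive_tool --deltas '[{"gripper": 195,"offset": [-0.0001,0.0027,0],"angular": [0,0,0.076]},{"gripper": 195,"offset": [-0.0003,0.0054,0],"angular": [0,0,0.153]},{"gripper": 195,"offset": [-0.0007,0.0081,0],"angular": [0,0,0.229]}]'

```text
t: 14.1
eef_pos: [0.4969, 0.0704, 0.1441]
tool_rot: [-0.0, 0.729, 0.685, 0.0]
contact_force: [-2.0, 0.7, 1.3]
gripper_width: 0.234
grasp_force: 0.8
```

```bash
python3 f.py
```

```text
F jig [1.4 1.5] 1.3 jig [134.6  -20.85] z 0.1441 w 0.234 0.8 t 14.1
F tool [ 0.5 -2.  -1.3] theta pos 2.055 theta tool 2.068 r 44.8
```

Emit:
drive_tool --deltas '[{"gripper": 195,"offset": [-0.0001,0.0027,0],"angular": [0,0,0.076]},{"gripper": 195,"offset": [-0.0003,0.0054,0],"angular": [0,0,0.153]}]'

```text
t: 14.3
eef_pos: [0.5023, 0.0698, 0.1441]
tool_rot: [-0.0, 0.768, 0.64, 0.0]
contact_force: [-1.6, -0.4, 1.3]
gripper_width: 0.233
grasp_force: 0.8
```

```bash
python3 f.py
```

```text
F jig [0.3 1.6] 1.3 jig [131.78 -25.49] z 0.1441 w 0.233 0.8 t 14.3
F tool [-0.7 -1.5 -1.3] theta pos 2.177 theta tool 2.188 r 44.8
```

Emit:
drive_tool --deltas '[{"gripper": 195,"offset": [-0.0001,0.0027,0],"angular": [0,0,0.076]},{"gripper": 195,"offset": [-0.0003,0.0054,0],"angular": [0,0,0.153]},{"gripper": 195,"offset": [-0.0007,0.0081,0],"angular": [0,0,0.229]}]'

```text
t: 14.6
eef_pos: [0.5101, 0.0677, 0.144]
tool_rot: [-0.0, 0.823, 0.568, -0.0]
contact_force: [-1.6, 0.2, 0.5]
gripper_width: 0.233
grasp_force: 0.8
```

```bash
python3 f.py
```

```text
F jig [0.8 1.4] 0.5 jig [126.53 -31.7 ] z 0.144 w 0.233 0.8 t 14.6
F tool [-0.4 -1.6 -0.5] theta pos 2.359 theta tool 2.368 r 44.7
```

Emit:
drive_tool --deltas '[{"gripper": 195,"offset": [-0.0001,0.0027,0],"angular": [0,0,0.076]},{"gripper": 195,"offset": [-0.0003,0.0054,0],"angular": [0,0,0.153]},{"gripper": 195,"offset": [-0.0007,0.0081,0],"angular": [0,0,0.229]}]'

```text
t: 14.9
eef_pos: [0.5174, 0.0642, 0.144]
tool_rot: [-0.0, 0.871, 0.492, -0.0]
contact_force: [-1.3, -1.1, 0.6]
gripper_width: 0.236
grasp_force: 0.7
```

```bash
python3 f.py
```

```text
F jig [-0.5  1.7] 0.6 jig [120.27 -36.86] z 0.144 w 0.236 0.7 t 14.9
F tool [-1.6 -0.5 -0.6] theta pos 2.541 theta tool 2.548 r 44.7
```

Emit:
drive_tool --deltas '[{"gripper": 195,"offset": [-0.0001,0.0027,0],"angular": [0,0,0.076]},{"gripper": 195,"offset": [-0.0003,0.0054,0],"angular": [0,0,0.153]},{"gripper": 195,"offset": [-0.0007,0.0081,0],"angular": [0,0,0.229]}]'

```text
t: 15.2
eef_pos: [0.524, 0.0594, 0.144]
tool_rot: [-0.0, 0.911, 0.412, -0.0]
contact_force: [-1.1, 0.6, 0.9]
gripper_width: 0.236
grasp_force: 0.7
```

```bash
python3 f.py
```

```text
F jig [1.  0.7] 0.9 jig [113.2  -40.78] z 0.144 w 0.236 0.7 t 15.2
F tool [-0.3 -1.2 -0.9] theta pos 2.722 theta tool 2.728 r 44.7
```

Emit:
drive_tool --deltas '[{"gripper": 195,"offset": [-0.0001,0.0027,0],"angular": [0,0,0.076]},{"gripper": 195,"offset": [-0.0003,0.0054,0],"angular": [0,0,0.153]},{"gripper": 195,"offset": [-0.0007,0.0081,0],"angular": [0,0,0.229]}]'

```text
t: 15.5
eef_pos: [0.5295, 0.0536, 0.1439]
tool_rot: [-0.001, 0.944, 0.329, -0.0]
contact_force: [-2.0, 0.7, 0.7]
gripper_width: 0.236
grasp_force: 0.7
```

```bash
python3 f.py
```

```text
F jig [1.5 1.5] 0.7 jig [105.56 -43.34] z 0.1439 w 0.236 0.7 t 15.5
F tool [-1.1 -1.8 -0.7] theta pos 2.903 theta tool 2.908 r 44.6
```

Emit:
drive_tool --deltas '[{"gripper": 195,"offset": [-0.0001,0.0027,0],"angular": [0,0,0.076]},{"gripper": 195,"offset": [-0.0003,0.0054,0],"angular": [0,0,0.153]}]'

```text
t: 15.7
eef_pos: [0.5326, 0.0492, 0.1439]
tool_rot: [-0.001, 0.963, 0.271, -0.0]
contact_force: [-2.3, 0.7, 0.8]
gripper_width: 0.234
grasp_force: 0.7
```

```bash
python3 f.py
```

```text
F jig [1.6 1.8] 0.8 jig [100.26 -44.31] z 0.1439 w 0.234 0.7 t 15.7
F tool [-1.6 -1.8 -0.8] theta pos 3.023 theta tool 3.028 r 44.6
```

Emit:
drive_tool --deltas '[{"gripper": 195,"offset": [-0.0001,0.0027,0],"angular": [0,0,0.076]},{"gripper": 195,"offset": [-0.0003,0.0054,0],"angular": [0,0,0.153]}]'

```text
t: 15.9
eef_pos: [0.5352, 0.0445, 0.1439]
tool_rot: [-0.001, 0.977, 0.213, -0.0]
contact_force: [-1.3, 1.1, -0.2]
gripper_width: 0.232
grasp_force: 0.7
```

```bash
python3 f.py
```

```text
F jig [1.5 0.7] -0.2 jig [ 94.91 -44.65] z 0.1439 w 0.232 0.7 t 15.9
F tool [-0.8 -1.5  0.2] theta pos -3.14 theta tool 3.148 r 44.7
```

Emit:
drive_tool --deltas '[{"gripper": 195,"offset": [-0.0001,0.0027,0],"angular": [0,0,0.076]},{"gripper": 195,"offset": [-0.0003,0.0054,0],"angular": [0,0,0.153]}]'

```text
t: 16.1
eef_pos: [0.5371, 0.0395, 0.1438]
tool_rot: [-0.001, 0.988, 0.154, -0.0]
contact_force: [-1.1, 1.8, 0.7]
gripper_width: 0.233
grasp_force: 0.8
```

```bash
python3 f.py
```

```text
F jig [2.1 0.2] 0.7 jig [ 89.59 -44.29] z 0.1438 w 0.233 0.8 t 16.1
F tool [-0.5 -2.  -0.7] theta pos -3.02 theta tool 3.268 r 44.6
```

Emit:
drive_tool --deltas '[{"gripper": 195,"offset": [-0.0001,0.0027,0],"angular": [0,0,0.076]},{"gripper": 195,"offset": [-0.0003,0.0054,0],"angular": [0,0,0.153]}]'

```text
t: 16.3
eef_pos: [0.5384, 0.0345, 0.1438]
tool_rot: [-0.001, 0.996, 0.094, -0.001]
contact_force: [-2.6, 0.5, 0.4]
gripper_width: 0.235
grasp_force: 1.0
```

```bash
python3 f.py
```

```text
F jig [1.6 2.1] 0.4 jig [ 84.46 -43.34] z 0.1438 w 0.235 1.0 t 16.3
F tool [-2.5 -1.  -0.4] theta pos -2.903 theta tool 3.388 r 44.6
```

Emit:
drive_tool --deltas '[{"gripper": 195,"offset": [-0.0001,0.0027,0],"angular": [0,0,0.076]},{"gripper": 195,"offset": [-0.0003,0.0054,0],"angular": [0,0,0.153]}]'

```text
t: 16.5
eef_pos: [0.5391, 0.0293, 0.1437]
tool_rot: [-0.001, 0.999, 0.035, -0.001]
contact_force: [-2.3, 2.2, 0.5]
gripper_width: 0.233
grasp_force: 1.2
```

```bash
python3 f.py; python3 - <<'E'
from m import *
i=optics.read_camera("top")[105:245,270:450];j=optics.read_camera("scene")[170:280,190:370]
cv2.imwrite("pics/t2.png",cv2.convertScaleAbs(np.vstack([cv2.resize(i[40:],(540,300)),cv2.resize(j,(540,300))]),alpha=1.5))
E
```

```text
F jig [2.9 1.1] 0.5 jig [ 79.46 -41.8 ] z 0.1437 w 0.233 1.2 t 16.5
F tool [-2.1 -2.3 -0.5] theta pos -2.786 theta tool 3.508 r 44.6
```

View pics/t2.png

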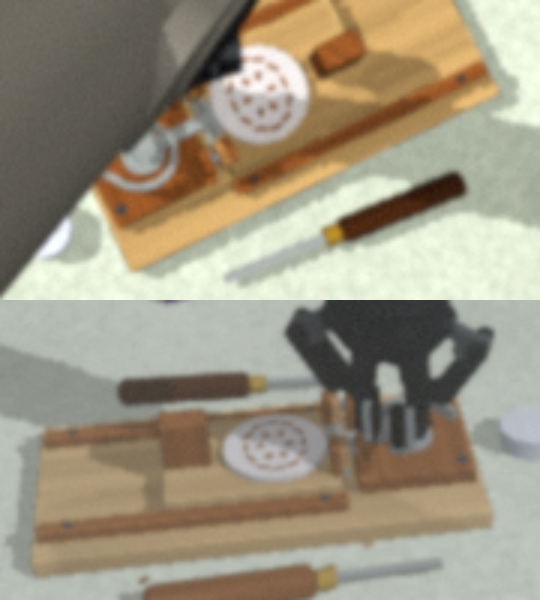

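The picture shows the lugs against the corks, the bolt inside the hook and the tools undisturbed. The pad force is starting to climb (0.7→1.2), so I continue in small steps.

Emit:
drive_tool --deltas '[{"gripper": 195,"offset": [-0.0001,0.0027,0],"angular": [0,0,0.076]},{"gripper": 195,"offset": [-0.0003,0.0054,0],"angular": [0,0,0.153]}]'

```text
t: 16.8
eef_pos: [0.5393, 0.0241, 0.1437]
tool_rot: [-0.001, 1.0, -0.025, -0.001]
contact_force: [-2.2, 2.4, 0.3]
gripper_width: 0.237
grasp_force: 1.5
```

```bash
python3 f.py
```

```text
F jig [3.1 0.9] 0.3 jig [ 74.7  -39.81] z 0.1437 w 0.237 1.5 t 16.8
F tool [-2.3 -2.3 -0.3] theta pos -2.67 theta tool 3.627 r 44.7
```

Emit:
drive_tool --deltas '[{"gripper": 195,"offset": [-0.0001,0.0027,0],"angular": [0,0,0.076]},{"gripper": 195,"offset": [-0.0003,0.0054,0],"angular": [0,0,0.153]}]'

```text
t: 17.0
eef_pos: [0.5388, 0.0189, 0.1437]
tool_rot: [-0.001, 0.996, -0.085, -0.001]
contact_force: [-1.6, 4.0, 0.4]
gripper_width: 0.239
grasp_force: 1.7
```

```bash
python3 f.py
```

```text
F jig [ 4.3 -0.2] 0.4 jig [ 70.18 -37.1 ] z 0.1437 w 0.239 1.7 t 17.0
F tool [-2.3 -3.6 -0.4] theta pos -2.552 theta tool 3.747 r 44.6
```

Emit:
drive_tool --deltas '[{"gripper": 195,"offset": [-0.0001,0.0027,0],"angular": [0,0,0.076]},{"gripper": 195,"offset": [-0.0003,0.0054,0],"angular": [0,0,0.153]}]'

```text
t: 17.2
eef_pos: [0.5377, 0.0139, 0.1437]
tool_rot: [-0.001, 0.989, -0.145, -0.001]
contact_force: [-1.6, 5.5, 0.6]
gripper_width: 0.237
grasp_force: 2.0
```

```bash
python3 f.py
```

```text
F jig [ 5.7 -0.9] 0.6 jig [ 66.11 -33.97] z 0.1437 w 0.237 2.0 t 17.2
F tool [-3.1 -4.8 -0.6] theta pos -2.437 theta tool 3.867 r 44.6
```

Emit:
drive_tool --deltas '[{"gripper": 195,"offset": [0,0.0013,0],"angular": [0,0,0.038]},{"gripper": 195,"offset": [0,0.0018,0],"angular": [0,0,0.05]}]'

```text
t: 17.4
eef_pos: [0.5372, 0.0118, 0.1437]
tool_rot: [-0.001, 0.986, -0.164, -0.001]
contact_force: [-1.0, 4.9, 0.2]
gripper_width: 0.234
grasp_force: 2.4
```

```bash
python3 f.py
```

```text
F jig [ 4.9 -1.1] 0.2 jig [ 64.45 -32.66] z 0.1437 w 0.234 2.4 t 17.4
F tool [-2.5 -4.3 -0.2] theta pos -2.39 theta tool 3.906 r 44.7
```

Steady at about 4.5 N, which is inside the window. Backing off, opening and lifting clear.

Emit:
drive_tool --deltas '[{"gripper": 195,"offset": [0,-0.003,0],"angular": [0,0,0]},{"gripper": 160,"offset": [0,-0.004,0],"angular": [0,0,0]},{"gripper": 160,"offset": [0,-0.004,0],"angular": [0,0,0]},{"gripper": 160,"offset": [0,-0.004,-0.03],"angular": [0,0,0]},{"gripper": 160,"offset": [0,-0.004,-0.07],"angular": [0,0,0]}]'

```text
t: 17.9
eef_pos: [0.5377, 0.0142, 0.2136]
tool_rot: [0.001, 0.986, -0.165, -0.001]
contact_force: [1.3, -0.5, 1.4]
gripper_width: 0.372
grasp_force: 0.0
```

Emit:
drive_tool --deltas '[{"gripper": 160,"offset": [0.03,0,-0.05],"angular": [0,0,0]},{"gripper": 160,"offset": [0.07,0,-0.08],"angular": [0,0,0]},{"gripper": 160,"offset": [0.12,0,-0.08],"angular": [0,0,0]},{"gripper": 160,"offset": [0.15,0,-0.08],"angular": [0,0,0]},{"gripper": 160,"offset": [0.15,0,-0.08],"angular": [0,0,0]}]'

```text
t: 18.4
eef_pos: [0.6835, -0.0368, 0.2943]
tool_rot: [0.001, 0.986, -0.165, 0.002]
contact_force: [-0.2, -0.1, 0.8]
gripper_width: 0.372
grasp_force: 0.0
```

```bash
python3 f.py; python3 - <<'E'
from m import *
i=optics.read_camera("top")[105:245,270:450];j=optics.read_camera("scene")[170:280,190:370]
cv2.imwrite("pics/t3.png",cv2.convertScaleAbs(np.vstack([cv2.resize(i,(540,300)),cv2.resize(j,(540,300))]),alpha=1.5))
E
```

```text
F jig [-0.   0.2] 0.8 jig [ -41.36 -144.83] z 0.2943 w 0.372 0.0 t 18.4
F tool [-0.1  0.2 -0.8] theta pos -2.386 theta tool 3.909 r 198.9
```

View pics/t3.png

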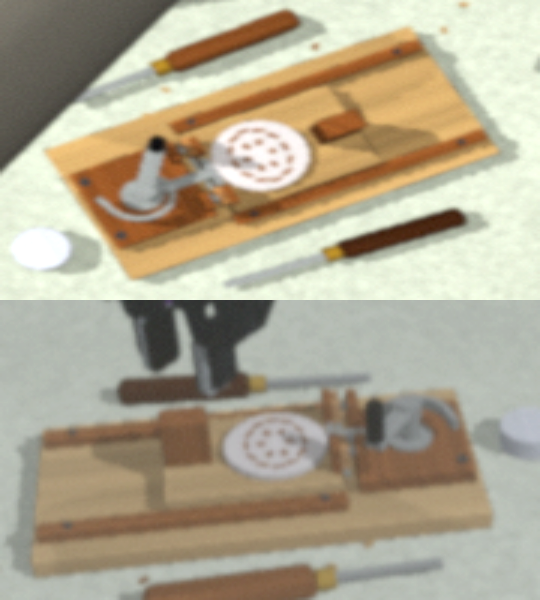

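The gripper is clear, the cam holds the sled at the corks, and the tin and gouges lie where they were.

```bash
python3 -c "
from station import bot
print(bot.hand_in())"
```

```text
the job is handed in; nothing more can be done
None
```

The sled was slid home until it just met the cork stop. The cam was then swung clockwise to about 3.8 rad, tight at about 4.5 N on the post (window 3–7 N). The gripper was lifted clear, the tools looked undisturbed, and the job was handed in at about 18 s; no verdict was shown.

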